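# Raise the gate arm and slide the crate of empties through

## Robot

A 7-joint arm with a two-finger parallel gripper is mounted at the origin on the work surface. World frame = base frame: x ahead of the robot, y to its left, z up, the work surface at z = 0. Lengths are in mm, angles in rad, forces in N, time in s.
With the tool pointing down it reaches from about 400 to 925 mm from the base axis. Payload 4.1 kg.
Tool frame: the origin (TCP) lies at the very end of the fingers, on their centre line; the grasp point (between the pads) lies 19 mm behind it (manip.grasp_offset is the distance from the TCP to the grasp point, in mm); z points along the fingers, y is the direction in which the jaws open and shut (so a half turn about z gives the same grasp; the last joint's range is limited). The gripper opens to 85 mm and grips with 20 to 120 N. Pads are 22 mm wide; open, the fingers measure 114 mm over their backs; the gripper's body (76 mm by 85 mm) begins 54 mm behind the grasp point. The pads swing forward as they close: fully open they stand 13 mm farther back than shut.
Start: joints at [-1.44, 0.398, 0.045, 1.537, -0.019, 1.207, -0.051], TCP at [148.034, 632.953, 231.347] pointing down, gripper open.
Joint ranges: [-2.82, 2.82], [-0.49, 2.23], [-1.37, 1.46], [0, 2.46], [-1.36, 4.5], [0.23, 2], [-2.94, 2.94]. Speed limits (rad/s): [2.57, 2.57, 3.14, 3.14, 3.14, 3.14, 3.14].

## Interface

Orientations are given as [roll, pitch, yaw] about the fixed x, y, z axes, in that order (R = Rz(yaw) Ry(pitch) Rx(roll)).
In Python, from cell import sensors, imaging, sign_off, manip gives the robot as it stands.
- The arm moves only by the tool jog_arm, never from a script. Its argument "motion" is a list of rows, each a list of 7 numbers: the shift along the world's x, y, z in m, then the turn, a rotation vector about the world's x, y, z in degrees, then the finger opening in m, from 0 to 0.0854. A call has exactly 5 rows; each row shifts and turns the commanded pose from where the row before left it; what a row does not reach is not made up. A row lasts 1/10 s, in which the tool goes at most 50 mm and 8.59 degrees, less where a joint would pass 70% of its speed; a pose out of reach is approached as far as the arm can. A call with a gripper value outside its range is refused whole. The fingers move at their own pace and stop on an object; "squeeze" is the grip in N (left out, the last holds). Time passes only in rows, so rows that do not move let the fingers close, or fill a call up. It gives the time, the measured TCP pose, the force and the opening at its end, in the units of the state.
- sensors.observe(): the state, without advancing time (a new reading comes with each control period).
- imaging.camera(name): name is "side" or "top" or "wrist"; returns the picture (420x560x3 uint8, red, green, blue); there is no depth.
- imaging.camera_model(name): a dict with "fx", "fy", "cx", "cy" (pixels), "R" (3x3) and "t" (3): a world point X has camera coordinates R X + t; the wrist camera has in their place "hand_eye" (4x4, takes a point from camera to tool coordinates, whose origin is the TCP and whose axes are the flange's). Camera axes: x right, y down, z forward; pixel columns grow to the right and rows downward; lengths in mm; the calibration is good to about 2 mm. The wrist camera is an equidistant fisheye: a pixel r from the principal point sees the ray r / f radians off the axis. A picture is of the moment at which its call begins: read the wrist's pose just before it. camera_model takes no time and is no camera call.
- sign_off(): hands the job in, once; it reports no verdict.
The state is a dict: "clock": time; "joint_pos": joint angles; "qd": joint speeds; "joint_torque": joint torques, N m; "eef_pos": TCP position; "eef_rot": TCP orientation; "force": force on the tool from outside, world axes, zero at the start; "torque": the same for the moment, N m; "width": finger opening in mm.
Only numpy, scipy, OpenCV 4.12 (cv2) and the standard library are available. Lean on these libraries where they do the work, as an engineer would, in place of code of your own. Each camera call takes 0.05 s, during which the arm holds its last target. There are 200 camera calls.

## Task

Push the counterweighted barrier arm up past its balance point so that it stays raised by itself, then push the small crate of empty bottles along its track, under the raised arm, until it is fully home against the end stop. Only push: the crate must not be picked up or tipped, and the other things on the table are to be left where they are.

Things in the scene. Friction and masses are not known exactly. Their poses are not given: they have to be found in the camera images.
- lane: Fixed grey track, 168 mm wide (x), 592 mm long (y), yaw varies. Origin on the table midway between the rails, straight under the barrier arm; x across the track (away from the robot), y along it (robot's left), z up. Sliding surface 12 mm above the table, y = -330 to +250 mm, open at the -y end. Rails: inner faces at x = -76 and +76 mm, 8 mm thick, tops 42 mm above the table.
- barrier (a joint): Angle of the barrier arm, rad: 0 = lowered, level, blocking the track; grows as the free end rises; 1.5 = raised, at its upper stop. It turns about the lane's y axis. A steel weight sits over the hinge: below about 0.8 rad the arm falls back down; from about 0.95 rad it falls on by itself to the upper stop within 1 to 2 s and stays. 1 to 2 N at the free end lifts it.
- barrier_tip (a point): Centre of the free-turning grey roller (28 mm in diameter, 44 mm long, its axis along the lane's y) at the free end of the barrier arm, a straight 22 mm tube, 250 mm from the hinge axis to this point. Lowered, this point is 95 mm above the table at lane x = -140, y = 0 mm, 48 mm beyond the rest post's middle towards the robot; it can be pushed up there from below or from its near lower side.
- barrier_hinge (a point): Point on the hinge axis of the barrier arm, at lane x = +110 mm, y = 0, 95 mm above the table, between two grey cheeks that reach 116 mm up. The axis runs along the lane's y. Raised, the arm stands almost upright here, behind the track.
- rest_post (a point): Top middle of the thin grey forked post under the lowered arm, at lane x = -92 mm, y = 0, 108 mm above the table; 12 mm thick in x, 40 mm wide in y.
- end_stop (a point): Foot of the end stop's face, on the sliding surface at lane x = 0, y = +250 mm. The stop is a dark steel wall across the track's +y end, 12 mm thick, its top 67 mm above the table.
- crate: Small open red plastic crate with six empty glass bottles fixed in it, 0.6 to 1 kg, on the track on the -y side of the arm. 140 mm across the track (its x), 190 mm along it (its y), walls 100 mm high, bottles reach 118 mm above its underside. Origin at the centre of its underside; axes as the lane's. A few newtons slide it. Fully home its origin is at lane y = +155 mm.
- syrup: Bystander: amber bottle, 60 mm in diameter, 170 mm high, behind the track. Origin under its centre.
- water: Bystander: clear bottle, 56 mm in diameter, 190 mm high, behind the track. Origin under its centre.
- jar: Bystander: jar, 64 mm in diameter, 85 mm high, on the robot's side of the track near the crate. Origin under its centre.
- mug: Bystander: white mug, 76 mm in diameter, 90 mm high, on the robot's side of the track near the end stop. Origin under its centre.
- tape: Bystander: cardboard ring, 90 mm in diameter, 45 mm high, behind the track. Origin under its centre.
- driver: Bystander: screwdriver lying on the table on the robot's side of the track. Origin under its middle.
Mind the look-alikes: they are no part of the job. Of the things that look like the crate, the larger one is meant.

How it is judged (in metres and radians):
On the way, in this order (a step that is already met when the one before it is completed fails the run):
1. the barrier arm is raised, before the crate has gone through (value of joint barrier above 1.3 rad and y of crate in the frame of lane below 0.05 m), for 0.2 s.
2. the crate has been pushed under the raised arm to the end stop (value of joint barrier above 1.4 rad and y of crate in the frame of lane above 0.147 m), for 0.2 s.
At the end, for the whole second after the job is handed in: The barrier arm stands raised by itself (joint above 1.4 rad) and the crate rests flat on the track within 8 mm of the end stop (origin at lane y above 147 mm), at rest (all of step 2 and y of crate in the frame of lane below 0.165 m and z of crate in the frame of lane below 0.018 m and angle between crate's own z axis and vertical below 0.06 rad and linear speed of crate below 0.01 m/s); the robot touches nothing.
It fails at once if the crate is lifted off the track by more than 15 mm (z of crate in the frame of lane above 0.027 m).
It fails at once if the crate is tipped by more than 0.15 rad (angle between crate's own z axis and vertical above 0.15 rad).
It fails at once if a bystander is moved by more than 30 mm or knocked over (distance of any of syrup, water, jar, mug, tape, driver from where it was at the start of the episode above 0.03 m or angle between any of syrup, water, jar, mug, tape's own z axis and vertical above 0.5 rad).
It also fails if it takes over 61 s, if anything falls off the work surface, if the arm or the gripper's body presses on something with over 40 N, if the wrist force passes 120 N, or if a joint passes its speed limit or range.

## Working session

There is one attempt and no reset: what is moved stays moved. The work goes in short steps, Python scripts to look and compute and a tool call to move; the robot and the scene stay as the last step left them, time stands still between calls to the robot, and variables do not carry over. Pictures are saved under pics/ and viewed, on a budget of 10 in all, crops included, one or two more only if the job needs it, and the job is handed in when it is done.

Besides the shell and the picture viewer there is one more tool, called after "Emit:" by a JSON object that holds its "api" and its "payload", one argument or row to a line. jog_arm: Moves the arm, as the interface text tells. Its arguments: {"type":"object","properties":{"motion":{"type":"array","items":{"type":"array","items":{"type":"number"}}},"squeeze":{"type":"number"}},"required":["motion"]}

```bash
mkdir -p pics
python3 - <<'E'
from cell import sensors, imaging, manip
import cv2,numpy as np
s=sensors.observe();print(s['clock'],s['eef_pos'],s['eef_rot'],s['force'],s['width'])
for n in("top","side"):
    m=imaging.camera_model(n);im=imaging.camera(n)
    print(n,m); cv2.imwrite(f"pics/{n}0.png",cv2.cvtColor(im,cv2.COLOR_RGB2BGR))
E
```

```text
0.0 [147.89009509 632.28201328 230.2467714 ] [-3.13958930e+00  1.07295153e-04  2.91190018e+00] [-0.29599247  0.13018668  0.42090738] 85.50665665668461
top {'fx': 405.84661312434827, 'fy': 405.84661312434827, 'cx': 280.3199178087022, 'cy': 213.3144695673471, 'R': array([[ 0.02434645, -0.99970303, -0.0010455 ],
       [-0.99078678, -0.02398991, -0.13328932],
       [ 0.13322466,  0.00428099, -0.99107662]]), 't': array([  77.95329022,  566.04263686, 1003.24102937])}
side {'fx': 502.8365085421604, 'fy': 502.8365085421604, 'cx': 273.5639873526178, 'cy': 209.22557354646932, 'R': array([[-0.99726685, -0.07381784, -0.00312455],
       [-0.0548381 ,  0.76786969, -0.63825459],
       [ 0.04951382, -0.6363388 , -0.76981902]]), 't': array([ 560.42476596,   14.00046967, 1211.54618791])}
```

View pics/top0.png

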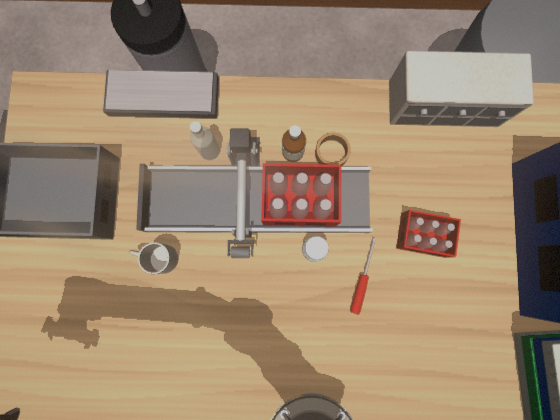

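View pics/side0.png

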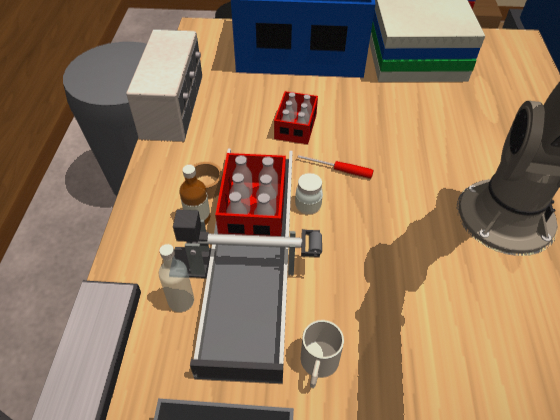

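```bash
cat > h.py <<'E'
from cell import imaging
import numpy as np, cv2
def ray(n,u,v):
    m=imaging.camera_model(n);R=np.array(m['R']);t=np.array(m['t'])
    return -R.T@t, R.T@np.array([(u-m['cx'])/m['fx'],(v-m['cy'])/m['fy'],1])
def onz(n,u,v,z):
    c,d=ray(n,u,v);return (c+d*(z-c[2])/d[2]).round(1)
def tri(a,b):
    (c,d),(e,f)=ray("top",*a),ray("side",*b)
    A=np.c_[d,-f];s=np.linalg.lstsq(A,e-c,rcond=None)[0]
    p,q=c+d*s[0],e+f*s[1];return ((p+q)/2).round(1),round(np.linalg.norm(p-q),1)
def prj(n,X):
    m=imaging.camera_model(n);p=np.array(m['R'])@X+m['t'];return m['fx']*p[0]/p[2]+m['cx'],m['fy']*p[1]/p[2]+m['cy']
def lane(X,o,yaw):
    c,s=np.cos(yaw),np.sin(yaw);return np.array([[c,s],[-s,c]])@(np.array(X[:2])-o)
def red(n,im):
    h=cv2.cvtColor(im,cv2.COLOR_RGB2HSV);mk=(((h[...,0]<6)|(h[...,0]>174))&(h[...,1]>190)&(h[...,2]>70)).astype(np.uint8)
    return mk
E
python3 - <<'E'
from h import *
t=cv2.imread("pics/top0.png");s=cv2.imread("pics/side0.png")
g=cv2.cvtColor(t,cv2.COLOR_BGR2GRAY).astype(int)
# rails: brightest row near 167 / 231 by column
P={}
for nm,lo,hi in(("far",160,175),("near",224,238)):
    cols=[c for c in list(range(160,225))+list(range(345,366))]
    a=np.array([(c,lo+np.average(np.arange(hi-lo),weights=np.clip(g[lo:hi,c]-120,0,None)**2*(np.ptp(t[lo:hi,c].astype(int),axis=1)<40)+1e-6)) for c in cols])
    l=cv2.fitLine(a.astype(np.float32),cv2.DIST_HUBER,0,.01,.01).ravel();f=lambda u:l[3]+(u-l[2])*l[1]/l[0]
    A,B=onz("top",160,f(160),42),onz("top",360,f(360),42);print(nm,A,B,np.degrees(np.arctan2(-(A-B)[0],(A-B)[1])))
print("roller",tri((241,252),(312,243)), onz("top",241,252,95))
print("end corners",onz("top",140,167,67),onz("top",141,231,67),"open end",onz("top",370,168,42),onz("top",370,230,42))
mk=red("top",t[...,::-1].copy());
for c in cv2.findContours(mk,cv2.RETR_EXTERNAL,2)[0]:
    if cv2.contourArea(c)>200:
        b=cv2.boundingRect(c);print(b,onz("top",b[0],b[1],112),onz("top",b[0]+b[2],b[1]+b[3],112),cv2.minAreaRect(c))
v=np.hstack([cv2.resize(t[130:270,120:390],None,fx=1.45,fy=2,interpolation=2),])
cv2.imwrite("pics/c1.png",cv2.resize(t[115:275,125:390],None,fx=3,fy=3,interpolation=cv2.INTER_CUBIC))
E
```

```text
far [675.9 406.8  42. ] [ 687.  -112.1   42. ] 1.2254503223028044
near [516.6 396.6  42. ] [ 527.  -111.8   42. ] 1.1718981327931624
roller (array([464.3, 183.3,  91.5]), np.float64(7.1)) [460.6 183.2  95. ]
end corners [669.8 449.8  67. ] [507.5 435.8  67. ] open end [ 687.6 -138.    42. ] [ 526.2 -137.2   42. ]
```

View pics/c1.png

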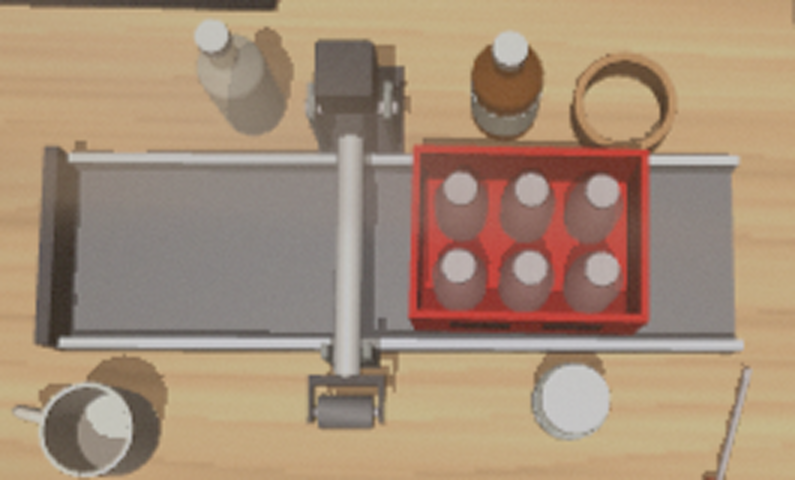

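The crop shows that the larger crate, top-view px (263–341, 164–223), sits on the track. The smaller one at (432, 232) is a look-alike lying on the table. The roller is at px (240, 252), between the yoke cheeks.

Run:
```python
from h import *
o=np.array([600.5,186.5]);yw=np.radians(1.2)
for u,v in((263,164.3),(341,164.3),(262,223.3),(340.3,223.3)):
    p=onz("top",u,v,112);print(p,lane(p,o,yw).round(1))
for n,z,u,v in(("jar",85,315.5,248),("mug",90,153.5,258)): p=onz("top",u,v,z);print(n,p,lane(p,o,yw).round(1))
```

```text
[672.7 136.2 112. ] [ 71.1 -51.8]
[677.2 -52.6 112. ] [  71.7 -240.7]
[529.1 134.2 112. ] [-72.5 -50.8]
[533.6 -51.5 112. ] [ -71.9 -236.5]
jar [475.    4.3  85. ] [-129.3 -179.5]
mug [441.4 393.2  90. ] [-154.7  210. ]
```

Emit:
{"api": "jog_arm", "payload": {
  "motion": [
    [0.0175,-0.03,0,0,0,1,0],
    [0.0175,-0.03,0,0,0,1,0],
    [0.0175,-0.03,0,0,0,1,0],
    [0.0175,-0.03,0,0,0,1,0],
    [0.0175,-0.03,0,0,0,1,0]
  ],
  "squeeze": 30
}}

```text
clock: 0.6
eef_pos: [236.0, 481.3, 230.9]
eef_rot: [-3.141, -0.0, 3.0]
force: [0.1, 0.2, 1.0]
width: 12.1
```

Emit:
{"api": "jog_arm", "payload": {
  "motion": [
    [0.0175,-0.03,0,0,0,1,0],
    [0.0175,-0.03,0,0,0,1,0],
    [0.0175,-0.03,0,0,0,1,0],
    [0.0175,-0.03,0,0,0,1,0],
    [0.0175,-0.03,0,0,0,1,0]
  ]
}}

```text
clock: 1.1
eef_pos: [323.4, 331.4, 231.1]
eef_rot: [-3.141, -0.0, 3.087]
force: [1.0, -0.2, -0.5]
width: -0.2
```

Emit:
{"api": "jog_arm", "payload": {
  "motion": [
    [0.0175,-0.03,0,0,0,1,0],
    [0.0175,-0.03,0,0,0,1,0],
    [0.0175,-0.03,0,0,0,1,0],
    [0.0175,-0.03,0,0,0,1,0],
    [0.0175,-0.03,0,0,0,0,0]
  ]
}}

```text
clock: 1.6
eef_pos: [410.8, 181.5, 231.1]
eef_rot: [3.141, -0.0, -3.127]
force: [-0.4, -0.2, -0.0]
width: -0.0
```

Emit:
{"api": "jog_arm", "payload": {
  "motion": [
    [0,0,0,0,-7,0,0],
    [0,0,0,0,-7,0,0],
    [0,0,0,0,-7,0,0],
    [0,0,0,0,-7,0,0],
    [0,0,0,0,-7,0,0]
  ]
}}

```text
clock: 2.1
eef_pos: [410.2, 183.1, 231.7]
eef_rot: [-3.133, 0.612, -3.124]
force: [-0.0, 0.5, 0.5]
width: 0.1
```

Emit:
{"api": "jog_arm", "payload": {
  "motion": [
    [0,0,-0.02,0,-4,0,0],
    [0,0,-0.035,0,-4,0,0],
    [0,0,-0.04,0,0,0,0],
    [0,0,-0.04,0,0,0,0],
    [0,0,-0.03,0,0,0,0]
  ]
}}

```text
clock: 2.6
eef_pos: [416.7, 187.4, 211.0]
eef_rot: [3.132, 0.728, -3.138]
force: [-0.3, -0.1, 1.2]
width: -0.0
```

Run:
```python
from h import *
from cell import sensors
s=sensors.observe();print(s['eef_pos'],s['eef_rot'],s['joint_pos'],s['force'])
t=imaging.camera("top");d=imaging.camera("side")
cv2.imwrite("pics/s2.png",np.hstack([cv2.resize(d[180:340,200:460],(520,320))[:,:,::-1],cv2.resize(t[200:360,170:310],(280,320))[:,:,::-1]]))
```

```text
[416.71453481 187.44083823 211.00429377] [ 3.13233403  0.7279757  -3.13809084] [-0.14593918 -0.2177759  -0.67388042  2.45177803  0.87966276  0.49801491
  0.02143778] [-0.28561573 -0.09595747  1.18234966]
```

View pics/s2.png

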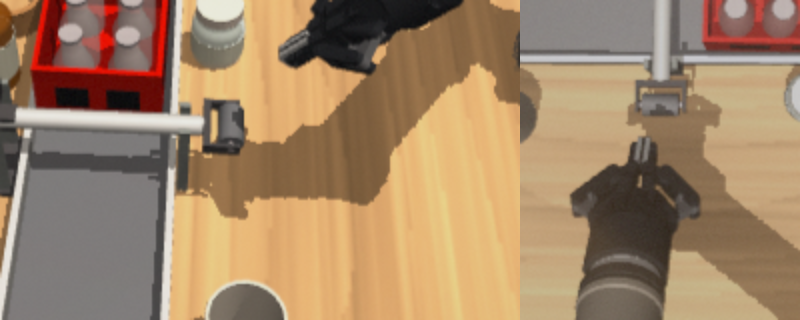

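Joint 4 is at its bend limit, so I'll reduce the tilt and work a bit farther out.

Emit:
{"api": "jog_arm", "payload": {
  "motion": [
    [0,0,0,0,6,0,0],
    [0.003,-0.003,0,0,6,0,0],
    [0.01,0,-0.03,0,0,0,0],
    [0,0,-0.04,0,0,0,0],
    [0,0,-0.03,0,0,0,0]
  ]
}}

```text
clock: 3.2
eef_pos: [430.9, 182.9, 115.5]
eef_rot: [3.138, 0.557, -3.141]
force: [-0.0, -0.8, -0.6]
width: -0.2
```

Emit:
{"api": "jog_arm", "payload": {
  "motion": [
    [0,0,-0.02,0,0,0,0],
    [0,0,-0.02,0,0,0,0],
    [0,0,-0.02,0,0,0,0],
    [0,0,0,0,0,0,0],
    [0,0,0,0,0,0,0]
  ]
}}

```text
clock: 3.7
eef_pos: [431.5, 179.9, 64.7]
eef_rot: [-3.118, 0.542, -3.128]
force: [-0.1, -0.6, -0.2]
width: 0.0
```

Emit:
{"api": "jog_arm", "payload": {
  "motion": [
    [0.005,0.003,-0.004,0,0,0,0],
    [0.005,0,-0.004,0,0,0,0],
    [0.005,0,0,0,0,0,0],
    [0.005,0,0,0,0,0,0],
    [0,0,0,0,0,0,0]
  ]
}}

```text
clock: 4.2
eef_pos: [452.6, 183.9, 58.0]
eef_rot: [-3.12, 0.546, -3.129]
force: [-0.4, -0.8, -0.5]
width: 0.1
```

Emit:
{"api": "jog_arm", "payload": {
  "motion": [
    [0.005,0,0.003,0,0,0,0],
    [0.004,0,0.012,0,0,0,0],
    [0.002,0,0.015,0,0,0,0],
    [0.003,0,0.015,0,0,0,0],
    [0.003,0,0.015,0,0,0,0]
  ]
}}

```text
clock: 4.7
eef_pos: [468.1, 183.4, 117.8]
eef_rot: [-3.119, 0.543, -3.127]
force: [-1.3, -1.2, -0.4]
width: -0.2
```

Run:
```python
from h import *
t=imaging.camera("top");d=imaging.camera("side")
cv2.imwrite("pics/s3.png",np.hstack([cv2.resize(d[150:310,150:410],(520,320))[:,:,::-1],cv2.resize(t[120:280,170:310],(280,320))[:,:,::-1]]))
```

```text
(no output)
```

View pics/s3.png

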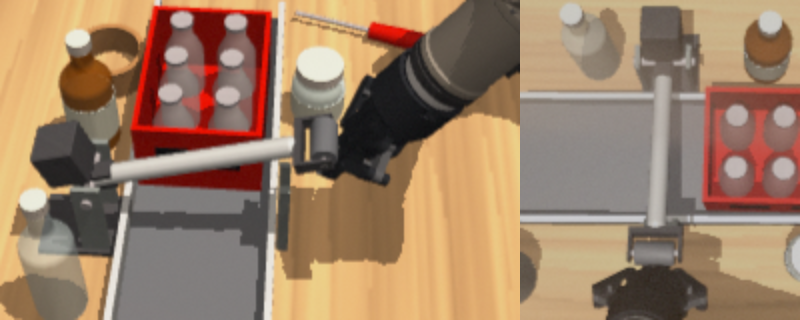

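Emit:
{"api": "jog_arm", "payload": {
  "motion": [
    [0.006,0,0.015,0,0,0,0],
    [0.006,0,0.015,0,0,0,0],
    [0.005,0,0.015,0,0,0,0],
    [0.006,0,0.015,0,0,0,0],
    [0.009,0,0.013,0,0,0,0]
  ]
}}

```text
clock: 5.3
eef_pos: [500.2, 183.2, 190.4]
eef_rot: [-3.118, 0.544, -3.128]
force: [-0.9, -1.1, -0.1]
width: -0.4
```

Emit:
{"api": "jog_arm", "payload": {
  "motion": [
    [0.009,0,0.013,0,0,0,0],
    [0.009,0,0.013,0,0,0,0],
    [0.009,0,0.013,0,0,0,0],
    [0.012,0,0.01,0,0,0,0],
    [0.012,0,0.01,0,0,0,0]
  ]
}}

```text
clock: 5.8
eef_pos: [551.8, 183.1, 249.3]
eef_rot: [-3.119, 0.544, -3.128]
force: [0.9, 0.0, -0.4]
width: 0.5
```

Emit:
{"api": "jog_arm", "payload": {
  "motion": [
    [0.012,0,0.01,0,0,0,0],
    [0.012,0,0.01,0,0,0,0],
    [0.012,0,0.007,0,0,0,0],
    [0.012,0,0.006,0,0,0,0],
    [0.01,0,0.004,0,0,0,0]
  ]
}}

```text
clock: 6.3
eef_pos: [610.5, 183.3, 286.3]
eef_rot: [-3.12, 0.544, -3.129]
force: [0.7, -0.6, -0.3]
width: 0.1
```

Run:
```python
from h import *
t=imaging.camera("top");d=imaging.camera("side")
cv2.imwrite("pics/s4.png",np.hstack([cv2.resize(d[100:300,100:400],(450,300))[:,:,::-1],cv2.resize(t[80:280,170:390],(330,300))[:,:,::-1]]))
```

```text
(no output)
```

View pics/s4.png

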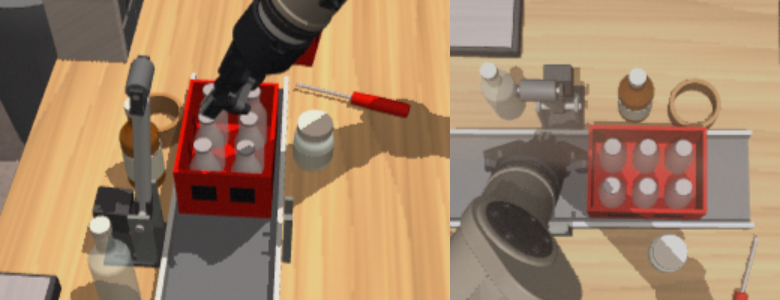

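Emit:
{"api": "jog_arm", "payload": {
  "motion": [
    [-0.015,-0.01,0.005,0,0,0,0],
    [-0.005,-0.03,0.005,0,6.2,0,0],
    [0,-0.03,0.005,0,6.2,0,0],
    [0,-0.03,0.005,0,6.2,0,0],
    [0,-0.03,0,0,6.2,0,0]
  ]
}}

```text
clock: 6.9
eef_pos: [589.5, 52.6, 307.7]
eef_rot: [-3.125, 0.109, -3.13]
force: [1.3, 0.5, -0.4]
width: 0.1
```

Emit:
{"api": "jog_arm", "payload": {
  "motion": [
    [0,-0.03,0,0,6.2,0,0.04],
    [0.004,-0.03,0,0,0,-8,0.04],
    [0.004,-0.03,0,0,0,-8,0.04],
    [0.004,-0.03,0,0,0,-8,0.04],
    [0.004,-0.03,0,0,0,-8,0.04]
  ]
}}

```text
clock: 7.4
eef_pos: [605.2, -97.2, 305.8]
eef_rot: [-3.126, 0.002, 2.589]
force: [0.4, -0.1, 0.2]
width: 40.1
```

Emit:
{"api": "jog_arm", "payload": {
  "motion": [
    [0,0,0,0,0,-8,0.04],
    [0,0,0,0,0,-8,0.04],
    [0,0,0,0,0,-8,0.04],
    [0,0,0,0,0,-8,0.04],
    [0,0,0,0,0,-8,0.04]
  ]
}}

```text
clock: 7.9
eef_pos: [605.1, -95.9, 305.8]
eef_rot: [-3.125, 0.003, 1.891]
force: [0.7, -0.5, 0.1]
width: 40.3
```

Emit:
{"api": "jog_arm", "payload": {
  "motion": [
    [0,-0.006,0,0,0,-8,0.04],
    [0,-0.006,-0.02,0,0,-8,0.04],
    [0,0,-0.045,-0.9,0,-1,0.04],
    [0.001,0,-0.045,0,0,0,0.04],
    [0,0,-0.045,0,0,0,0.04]
  ]
}}

```text
clock: 8.4
eef_pos: [606.1, -107.9, 149.8]
eef_rot: [-3.126, 0.02, 1.6]
force: [0.5, 0.4, -1.0]
width: 39.9
```

Emit:
{"api": "jog_arm", "payload": {
  "motion": [
    [0,0,-0.04,0,0,0,0.04],
    [0,0,-0.03,0,0,0,0.04],
    [0,0,-0.02,0,0,0,0.04],
    [0,0,0,0,0,0,0.04],
    [0,0,0,0,0,0,0.04]
  ]
}}

```text
clock: 8.9
eef_pos: [606.5, -107.9, 61.6]
eef_rot: [-3.126, 0.019, 1.6]
force: [0.1, -0.8, 0.5]
width: 39.9
```

Run:
```python
from h import *
t=imaging.camera("top");d=imaging.camera("side")
cv2.imwrite("pics/s5.png",np.hstack([cv2.resize(d[100:300,100:400],(450,300))[:,:,::-1],cv2.resize(t[80:280,200:420],(330,300))[:,:,::-1]]))
```

```text
(no output)
```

View pics/s5.png

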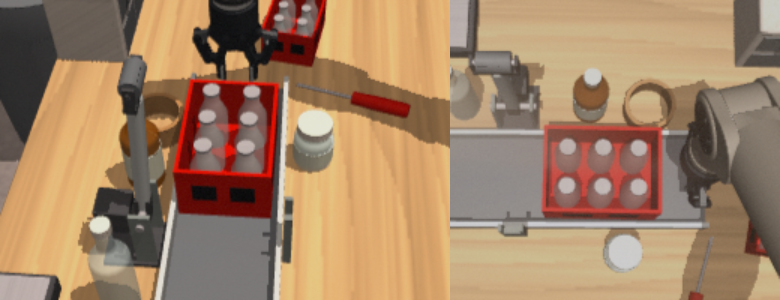

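Emit:
{"api": "jog_arm", "payload": {
  "motion": [
    [-0.0003,0.012,0,0,0,0,0.04],
    [-0.0003,0.012,0,0,0,0,0.04],
    [-0.0003,0.008,0,0,0,0,0.04],
    [-0.0002,0.008,0,0,0,0,0.04],
    [-0.0002,0.008,0,0,0,0,0.04]
  ]
}}

```text
clock: 9.5
eef_pos: [606.0, -61.1, 62.0]
eef_rot: [-3.127, 0.021, 1.599]
force: [0.5, -3.1, 1.9]
width: 40.3
```

Emit:
{"api": "jog_arm", "payload": {
  "motion": [
    [-0.0002,0.01,0,0,0,0,0.04],
    [-0.0002,0.01,0,0,0,0,0.04],
    [-0.0002,0.01,0,0,0,0,0.04],
    [-0.0002,0.01,0,0,0,0,0.04],
    [-0.0002,0.01,0,0,0,0,0.04]
  ]
}}

```text
clock: 10.0
eef_pos: [604.2, -9.4, 61.5]
eef_rot: [-3.126, 0.019, 1.6]
force: [-0.3, -3.5, 2.1]
width: 40.0
```

Emit:
{"api": "jog_arm", "payload": {
  "motion": [
    [-0.0002,0.01,0,0,0,0,0.04],
    [-0.0002,0.01,0,0,0,0,0.04],
    [-0.0002,0.01,0,0,0,0,0.04],
    [-0.0002,0.01,0,0,0,0,0.04],
    [-0.0002,0.01,0,0,0,0,0.04]
  ]
}}

```text
clock: 10.5
eef_pos: [603.2, 40.6, 61.5]
eef_rot: [-3.126, 0.019, 1.6]
force: [0.1, -4.1, 1.9]
width: 40.5
```

Emit:
{"api": "jog_arm", "payload": {
  "motion": [
    [-0.0002,0.01,0,0,0,0,0.04],
    [-0.0002,0.01,0,0,0,0,0.04],
    [-0.0002,0.01,0,0,0,0,0.04],
    [-0.0002,0.01,0,0,0,0,0.04],
    [-0.0002,0.01,0,0,0,0,0.04]
  ]
}}

```text
clock: 11.0
eef_pos: [602.2, 90.6, 61.5]
eef_rot: [-3.126, 0.019, 1.6]
force: [0.2, -3.8, 0.8]
width: 39.9
```

Emit:
{"api": "jog_arm", "payload": {
  "motion": [
    [-0.0002,0.01,0,0,0,0,0.04],
    [-0.0002,0.01,0,0,0,0,0.04],
    [-0.0002,0.01,0,0,0,0,0.04],
    [-0.0002,0.01,0,0,0,0,0.04],
    [-0.0002,0.01,0,0,0,0,0.04]
  ]
}}

```text
clock: 11.5
eef_pos: [601.2, 140.6, 61.5]
eef_rot: [-3.126, 0.019, 1.6]
force: [-0.1, -3.9, 1.1]
width: 40.1
```

Emit:
{"api": "jog_arm", "payload": {
  "motion": [
    [-0.0002,0.01,0,0,0,0,0.04],
    [-0.0002,0.01,0,0,0,0,0.04],
    [-0.0002,0.01,0,0,0,0,0.04],
    [-0.0002,0.01,0,0,0,0,0.04],
    [-0.0002,0.01,0,0,0,0,0.04]
  ]
}}

```text
clock: 12.0
eef_pos: [600.3, 190.6, 61.5]
eef_rot: [-3.126, 0.019, 1.6]
force: [-0.1, -4.6, 2.6]
width: 39.8
```

Emit:
{"api": "jog_arm", "payload": {
  "motion": [
    [-0.0002,0.008,0,0,0,0,0.04],
    [-0.0002,0.006,0,0,0,0,0.04],
    [-0.0002,0.005,0,0,0,0,0.04],
    [-0.0002,0.005,0,0,0,0,0.04],
    [-0.0002,0.003,0,0,0,0,0.04]
  ]
}}

```text
clock: 12.5
eef_pos: [599.3, 217.2, 61.5]
eef_rot: [-3.126, 0.019, 1.6]
force: [0.1, -3.7, 0.6]
width: 39.8
```

Emit:
{"api": "jog_arm", "payload": {
  "motion": [
    [0,0.003,0,0,0,0,0.04],
    [0,0.003,0,0,0,0,0.04],
    [0,0.003,0,0,0,0,0.04],
    [0,0.002,0,0,0,0,0.04],
    [0,0.002,0,0,0,0,0.04]
  ]
}}

```text
clock: 13.0
eef_pos: [599.3, 229.9, 61.5]
eef_rot: [-3.126, 0.019, 1.6]
force: [-0.8, -2.7, 1.6]
width: 40.1
```

Emit:
{"api": "jog_arm", "payload": {
  "motion": [
    [0,0.002,0,0,0,0,0.04],
    [0,0.002,0,0,0,0,0.04],
    [0,0.001,0,0,0,0,0.04],
    [0,0.001,0,0,0,0,0.04],
    [0,0,0,0,0,0,0.04]
  ]
}}

```text
clock: 13.5
eef_pos: [599.5, 231.9, 61.2]
eef_rot: [-3.125, 0.025, 1.598]
force: [-1.2, -8.8, 3.7]
width: 40.1
```

Emit:
{"api": "jog_arm", "payload": {
  "motion": [
    [0,0.001,0,0,0,0,0.04],
    [0,0.001,0,0,0,0,0.04],
    [0,0.001,0,0,0,0,0.04],
    [0,0,0,0,0,0,0.04],
    [0,0,0,0,0,0,0.04]
  ]
}}

```text
clock: 14.0
eef_pos: [599.5, 231.9, 60.8]
eef_rot: [-3.123, 0.029, 1.596]
force: [-0.5, -14.0, 4.0]
width: 40.0
```

The position stays at 231.9 mm while the force climbs, so the crate is against the stop. Backing off straight, then up.

Emit:
{"api": "jog_arm", "payload": {
  "motion": [
    [0,-0.005,0,0,0,0,0.04],
    [0,-0.01,0,0,0,0,0.04],
    [0,-0.015,0,0,0,0,0.04],
    [0,-0.015,0,0,0,0,0.04],
    [0,-0.01,0,0,0,0,0.04]
  ]
}}

```text
clock: 14.5
eef_pos: [599.6, 181.7, 61.5]
eef_rot: [-3.126, 0.02, 1.599]
force: [0.9, -0.7, -0.3]
width: 40.4
```

Emit:
{"api": "jog_arm", "payload": {
  "motion": [
    [0,-0.02,0,0,0,0,0.04],
    [0,-0.03,0.01,0,0,0,0.04],
    [0,-0.03,0.04,0,0,0,0.04],
    [-0.01,-0.02,0.04,0,0,0,0.04],
    [0,0,0.04,0,0,0,0.04]
  ]
}}

```text
clock: 15.0
eef_pos: [588.5, 78.4, 192.3]
eef_rot: [-3.124, 0.022, 1.594]
force: [1.3, -0.4, 0.1]
width: 40.1
```

Emit:
{"api": "jog_arm", "payload": {
  "motion": [
    [0,0,0.02,0,0,0,0.04],
    [0,0,0,0,0,0,0.04],
    [0,0,0,0,0,0,0.04],
    [0,0,0,0,0,0,0.04],
    [0,0,0,0,0,0,0.04]
  ]
}}

```text
clock: 15.5
eef_pos: [588.5, 83.5, 209.9]
eef_rot: [-3.123, 0.019, 1.6]
force: [0.2, 0.5, 0.5]
width: 39.7
```

Run:
```python
from h import *
from cell import sensors
print(sensors.observe()['force'])
t=imaging.camera("top");d=imaging.camera("side")
mk=red("top",t)
for c in cv2.findContours(mk,cv2.RETR_EXTERNAL,2)[0]:
    if cv2.contourArea(c)>300:
        b=cv2.boundingRect(c);o=np.array([600.5,186.5])
        for u in(b[0],b[0]+b[2]): print(b,lane(onz("top",u,b[1]+b[3]/2,112),o,np.radians(1.2)))
cv2.imwrite("pics/s6.png",np.hstack([cv2.resize(d[100:400,100:400],(400,400))[:,:,::-1],cv2.resize(t[90:290,120:320],(400,400))[:,:,::-1]]))
```

```text
[0.19183089 0.51396759 0.53664227]
```

View pics/s6.png

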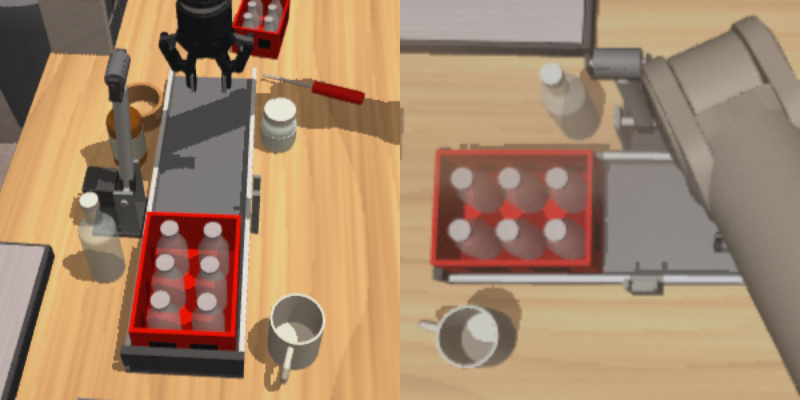

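Run:
```python
from h import *
from cell import sign_off
o=np.array([600.5,186.5]);ys=[lane(onz("top",u,v,112),o,np.radians(1.2)).round(1) for u,v in((137.5,194),(216.5,194))]
print(ys)
if ys[0][1]>244: print(sign_off())
```

```text
[array([ -2.9, 248.4]), array([-2.3, 59. ])]
the job is handed in; nothing more can be done
None
```

I raised the barrier arm, pushed the crate home, and handed the job in at about 16 s of the 61 s; it returned no verdict.

- **Barrier:** I pushed the roller up from its near lower side with closed, tilted fingers, past the balance point. It has stood upright by itself in every picture since, but I didn't measure its angle.
- **Crate:** I pushed it along the track, under the raised arm, with about 4 N until it stopped. At the stop the tool stayed at the same position while the force rose from 9 to 14 N. The last top view puts the crate's ends at lane y of about 248 and 59 mm, so its centre is at about 154 mm (155 is fully home, at least 147 needed).
- **Other objects:** in the last pictures the syrup, water, jar, mug, tape and screwdriver looked undisturbed. I judged that by eye. The gripper was clear of everything at hand-in, with wrist force under 1 N.
- **Problems along the way:** the first descent at a 42° tilt stopped at joint 4's bend limit, so I used about 31° instead. In the final check my automatic red mask found no crate outline, so the crate's end positions come from pixels I read off the picture.

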